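# Hold a lino block against the press bed's sprung head bar

## Robot

A 6-joint arm with a two-finger parallel gripper is mounted at the origin on the work surface; the furniture and walls round the work are solid. World frame = base frame: x ahead of the robot, y to its left, z up, the work surface at z = 0. Lengths are in m, angles in rad, forces in N, time in s.
With the tool pointing down it reaches from about 0.375 to 0.975 m from the base axis. Payload 3.8 kg.
Tool frame: the origin (TCP) lies between the finger pads; the fingertips stand 17 mm ahead of it and the grasp point (between the pads) lies 2 mm behind it; z points along the fingers, y is the line along which they close (so a half turn about z gives the same grasp; the last joint's range is limited). The gripper opens to 85 mm and grips with 20 to 120 N. Pads are 22 mm wide; open, the fingers measure 114 mm over their backs; the gripper's body (76 mm by 85 mm) begins 54 mm behind the grasp point. The pads swing forward as they close: fully open they stand 13 mm farther back than shut.
Start: joints at [-1.364, 0.264, 1.604, -0, 1.274, -0.037], TCP at [0.163, -0.655, 0.225] pointing down, gripper open.
Joint ranges: [-2.63, 2.63], [-0.94, 2.18], [0.31, 2.57], [-1.31, 4.45], [0, 2.66], [-2.55, 2.55]. Speed limits (rad/s): [2.57, 2.57, 3.14, 3.14, 3.14, 3.14].

## Interface

Orientations are given as a rotation vector (axis times angle).
In Python, from workcell import bot gives the robot as it stands.
- The arm moves only by the tool play_rows, never from a script. Its argument "steps" is one flat list of numbers, 4 for each row, row after row: the shift along the tool's x, y, z in m, then the turn about the tool's z in rad. A call has 1 to 10 rows; each row is the pose to reach, as a shift and turn from the pose commanded when the call began, along the tool's axes at that moment; what a row does not reach only later rows make up. A row lasts 1/8 s, in which the tool goes at most 62.5 mm and 10.7 degrees, less where a joint would pass 70% of its speed; a pose out of reach is approached as far as the arm can. A call with a gripper value outside its range is refused whole. "jaw" is the closure in counts, from 0 (fully open) to 255 (shut), set as the call begins (left out, the last holds). The fingers move at their own pace and stop on an object; "grip_force" is the grip in N (left out, the last holds). Time passes only in rows, so rows that repeat a pose let the fingers close. It gives the time, the measured TCP pose, the force, the opening and the grip force at its end, in the units of the state.
- bot.read_state(): the state, without advancing time (a new reading comes with each control period).
- bot.read_camera(name): name is "scene" or "side" or "wrist"; returns a dict with "pixels" (384x512x3 uint8, blue, green, red), "mtx" (3x3 intrinsics, pixels), "R" (3x3) and "t" (3): a world point X has camera coordinates R X + t. Camera axes: x right, y down, z forward; pixel columns grow to the right and rows downward; lengths in m; the calibration is good to about 2 mm. A picture is of the moment at which its call begins. There is no depth.
- bot.finish_job(): hands the job in; it is judged then, once.
The state is a dict: "time": time; "q": joint angles; "joint_vel": joint speeds; "joint_torque": joint torques, N m; "tool_pos": TCP position; "tcp_rot": TCP orientation; "wrist_force": force on the tool from outside, world axes, zero at the start; "torque": the same for the moment, N m; "width": opening from 0.0 (shut) to 1.0 (fully open); "grip_force": force on a finger pad.
Only numpy, scipy, OpenCV 4.12 (cv2) and the standard library are available. Lean on these libraries where they do the work, as an engineer would, in place of code of your own. Each camera call takes 0.05 s, during which the arm holds its last target. There are 200 camera calls.

## Task

Lay the green-faced lino block flat in the aluminium galley and let go of it, then take the galley by its wooden handle and slide it, open end first, into the slotted rails of the blue press bed. Push on gently until the block presses the cork-faced head bar back and the bar's black pointer ends inside the green band (never bottom the bar out), and finish still holding the handle with that steady push, so that I can tighten the brass thumbscrews. Leave the jar, the roll of tape and the ink roller where they are.

Things in the scene. Friction and masses are not known exactly. Their poses are not given: they have to be found in the camera images.
- lino_block: wooden block with a dark green lino face, 60 (x) x 75 (y) x 21 (z) mm, 0.1 kg or so; origin at the centre of its underside; grasp it across the 60 mm
- galley: loose aluminium carrier tray, about 0.4 kg, flat on the table. Origin on its underside below the front face of its stop wall, mid-width; x points to its open end, z up. Floor 3 mm thick, x -46 to +92, y -67 to +67 mm, its outer 8 mm each side being flanges for the bed's slots. Stop wall x -6 to 0, 16 mm high; no wall at the +92 end
- galley_floor (a point): point on top of the galley's floor at x = 40, y = 0, z = 3 mm of the galley, where the block goes: in front of the stop wall (x 0), between the side walls, which are 10 mm high, 112 mm apart inside and 118 mm over their outsides. Same axes as the galley
- handle (a point): centre of the galley's dark wooden handle bar, at x = -30, y = 0, z = 48 mm of the galley, same axes. The bar lies along y: 84 mm long, 12 mm thick (x), 14 mm high (z 41 to 55 mm), on two steel posts 64 mm apart; free in front, behind and between the posts
- bed: blue press bed, fixed; no floor, the galley slides on the table top. Origin on the table below the middle of the head bar's face at rest; x is the way the galley goes in. Rails 20 mm high, x -100 to +100; cross-member x 68 to 100, 30 mm high; brass thumbscrews to 38 mm high. Block's 75 mm side along x, touching stop wall and bar: the galley's origin is at x = -75 mm + bar travel
- bed_mouth (a point): point on the table, mid-way between the rails at x = -100 mm of the bed, where its slots begin; same axes. Slots 138 mm apart (for the 134 mm flanges), 6 mm high, under lips 123 mm apart that start 15 mm further in. In front of it flared guides widen from 138 mm to about 170 mm at x = -40 mm from this point
- bar_face (a point): middle of the head bar's cork face, moving with the bar; x is the way of pushing. The face is 100 mm wide, 6.5 to 22.5 mm above the table; it enters the galley's open end between the side walls, above the floor
- head_bar (a joint): how far the head bar is pushed back, m: 0 at rest, 0.025 bottomed out. Spring: 4 N at 0, plus 0.4 N per mm (friction about 0.3 N). The bar carries a black pointer back over the cross-member; its tip is inside the green band from 0.006 to 0.020 (6.4 to 12 N)
- pigment_jar: closed glass jar, 68 mm across, 102 mm high, origin at the centre of its underside; to be left alone
- duct_tape: grey roll of tape lying flat, 97 mm across, 48 mm high, origin at the centre of its underside; to be left alone
- brayer: ink roller with a wooden handle lying flat, 189 x 121 x 35 mm, origin at the middle of its underside, roller towards its x; to be left alone

How it is judged:
On the way, in this order (a step that is already met when the one before it is completed fails the run):
1. the block lies flat in the galley, let go, before the galley is in the rails (x of lino_block in the frame of galley between 0.024 and 0.07 m and y of lino_block in the frame of galley between -0.028 and 0.028 m and z of lino_block in the frame of galley below 0.0055 m and angle between lino_block's own z axis and vertical below 0.08 rad and contact force between the fingers and lino_block below 0.1 N), for 0.2 s.
2. the loaded galley has run into the slots of the rails (x of galley in the frame of bed above -0.15 m and y of galley in the frame of bed between -0.006 and 0.006 m and angle between the x axis of galley and the x axis of bed, either way round below 0.08 rad and height (world z) of galley below 0.006 m and z of lino_block in the frame of galley below 0.0055 m), for 0.05 s.
At the end, for the whole second after the job is handed in: Through the last second the fingers hold the galley (over 1 N); it lies in the slots (within 6 mm, 0.08 rad of centre); the block lies in it against the stop wall and presses the bar with 5.5 to 14 N; the bar is still (under 10 mm/s), pointer in the green band (5.5 to 20.5 mm) (value of joint head_bar between 0.0055 and 0.0205 m and contact force between lino_block and bed between 5.5 and 14 N and velocity of joint head_bar between -0.01 and 0.01 m/s and contact force between the fingers and galley above 1 N and x of lino_block in the frame of galley between 0.024 and 0.045 m and y of lino_block in the frame of galley between -0.03 and 0.03 m and z of lino_block in the frame of galley below 0.0055 m and y of galley in the frame of bed between -0.006 and 0.006 m and angle between the x axis of galley and the x axis of bed, either way round below 0.08 rad and height (world z) of galley below 0.006 m); the arm keeps its last pose, push and grip.
It fails at once if the head bar is bottomed out (value of joint head_bar above 0.0245 m).
It fails at once if a bystander is moved more than 20 mm (distance of any of pigment_jar, duct_tape, brayer from where it was at the start of the episode above 0.02 m).
It also fails if it takes over 58 s, if anything falls off the work surface, if the arm or the gripper's body presses on something with over 40 N, if the wrist force passes 120 N, or if a joint passes its speed limit or range.

## Working session

There is one attempt and no reset: what is moved stays moved. The work goes in short steps, Python scripts to look and compute and a tool call to move; the robot and the scene stay as the last step left them, time stands still between calls to the robot, and variables do not carry over. Pictures are saved under pics/ and viewed, at most 10 in all, crops included, and the job is handed in when it is done.

Besides the shell and the picture viewer there is one more tool, called after "Emit:" as name(argument=value, ...) on one line, values as JSON. play_rows: Moves the arm, as the interface text tells. Its arguments: {"type":"object","properties":{"steps":{"type":"array"},"jaw":{"type":"number"},"grip_force":{"type":"number"}},"required":["steps"]}

```bash
ls; mkdir -p pics
python3 - <<'E'
from workcell import bot
import cv2,pickle
s=bot.read_state(); print({k:(v if not hasattr(v,'__len__') else [round(float(x),3) for x in v]) for k,v in s.items()})
for n in ["scene","side","wrist"]:
    c=bot.read_camera(n); cv2.imwrite(f"pics/{n}0.png",cv2.resize(c["pixels"],None,fx=1.5,fy=1.5,interpolation=cv2.INTER_CUBIC)); pickle.dump(c,open(f"{n}0.pkl","wb"))
    print(n,c["R"].round(3).tolist(),c["t"],c["mtx"].tolist())
E
```

```text
pics
{'time': 0.0, 'q': [-1.364, 0.265, 1.605, -0.0, 1.274, -0.037], 'joint_vel': [0.0, 0.001, 0.001, -0.002, 0.001, -0.001], 'joint_torque': [-0.003, -51.512, -36.731, -0.0, 0.013, -0.0], 'tool_pos': [0.163, -0.654, 0.224], 'tcp_rot': [-3.116, -0.382, 0.0], 'wrist_force': [0.263, -0.579, -0.048], 'torque': [-0.011, 0.02, 0.038], 'grip_force': 0.0, 'width': 0.9987859612551162}
scene [[-0.518, -0.855, 0.026], [-0.428, 0.233, -0.873], [0.74, -0.464, -0.486]] [0.31584534 0.27146946 1.03713052] [[449.2022585880619, 0.0, 259.8585025842081], [0.0, 449.2022585880619, 194.6237296465927], [0.0, 0.0, 1.0]]
side [[0.996, -0.089, -0.02], [-0.066, -0.548, -0.834], [0.064, 0.831, -0.552]] [-0.47612535  0.11280405  1.09570399] [[382.28117318664374, 0.0, 256.803476715231], [0.0, 382.28117318664374, 194.65768951393122], [0.0, 0.0, 1.0]]
wrist [[0.241, -0.97, -0.002], [-0.924, -0.23, 0.307], [-0.298, -0.072, -0.952]] [-0.67422278 -0.0407316   0.38147609] [[312.85044448888465, 0.0, 251.25546567682474], [0.0, 312.85044448888465, 192.05277933985315], [0.0, 0.0, 1.0]]
```

View pics/scene0.png

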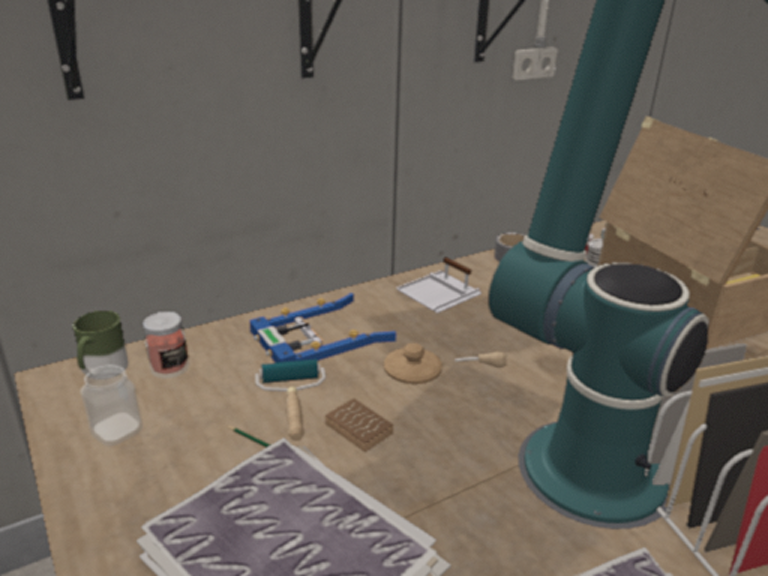

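View pics/side0.png

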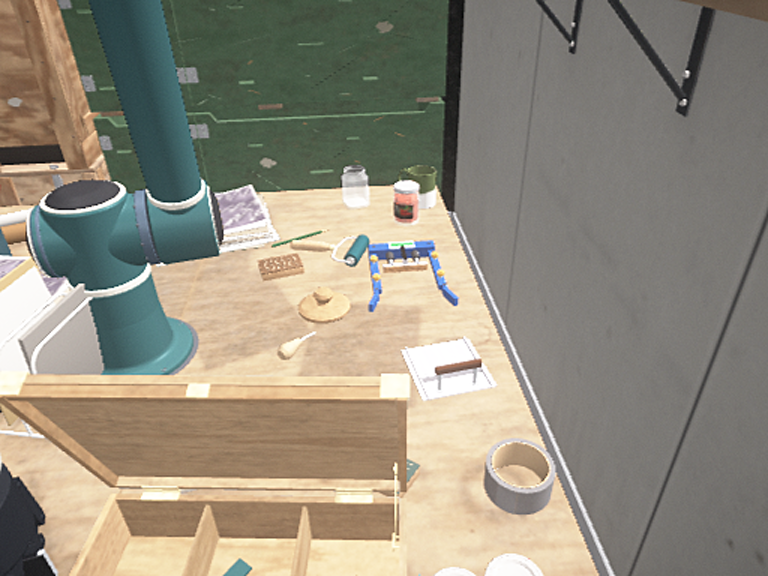

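View pics/wrist0.png

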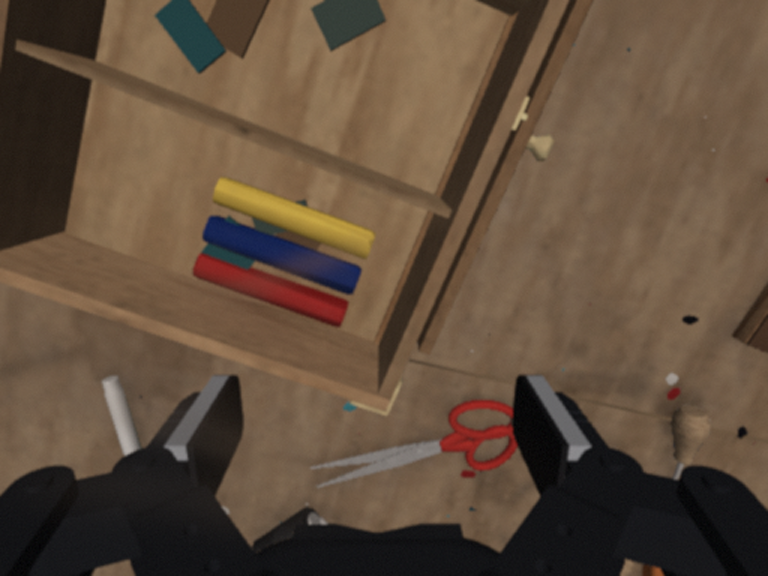

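```bash
cat > h.py <<'E'
import numpy as np,cv2,pickle
from workcell import bot
def ray(c,u,v,z=0.):
    "pixel (native) -> world point on plane z"
    R,t,K=map(np.array,(c["R"],c["t"],c["mtx"])); d=R.T@np.linalg.solve(K,[u,v,1.]); o=-R.T@t
    return o+d*(z-o[2])/d[2]
def proj(c,X):
    p=np.array(c["mtx"])@(np.array(c["R"])@np.array(X,float)+np.array(c["t"])); return p[:2]/p[2]
def rz():
    s=bot.read_state(); R=cv2.Rodrigues(np.array(s["tcp_rot"],float))[0]; return s,np.array(s["tool_pos"]),R
E
python3 - <<'E'
from h import *
L=lambda n:pickle.load(open(n+"0.pkl","rb"))
s=L("side")
for n,u,v,z in [("block?",413,468,.02),("boxgreen",238,568,.02),("tape",519,495,0),("gal handleL",436,370,.048),("hR",481,364,.048),("galTL",403,348,.003),("galTR",472,339,.003),("galBR",495,389,.003),("galBL",420,398,.003),("mouthL",376,308,.0),("mouthR",455,304,.0),("bedTL",370,245,.03),("bedTR",434,243,.03),("jar",405,222,0)]:
    print(n,ray(s,u/1.5,v/1.5,z).round(3))
c=L("scene")
for n,u,v,z in [("galL",397,291,.003),("galN",436,309,.003),("galR",480,293,.003),("hL",446,263,.048),("hR",468,270,.048),("mouth1",352,298,.02),("mouth2",395,337,.02),("bed1",253,325,.03),("bed2",278,353,.03)]:
    print(n,ray(c,u/1.5,v/1.5,z).round(3))
E
```

```text
block? [ 0.488 -0.346  0.02 ]
boxgreen [ 0.254 -0.475  0.02 ]
tape [ 0.633 -0.393  0.   ]
gal handleL [ 0.549 -0.171  0.048]
hR [ 0.627 -0.165  0.048]
galTL [ 0.507 -0.052  0.003]
galTR [ 0.642 -0.04   0.003]
galBR [ 0.651 -0.181  0.003]
galBL [ 0.52  -0.188  0.003]
mouthL [0.467 0.089 0.   ]
mouthR [0.633 0.084 0.   ]
bedTL [0.47  0.308 0.03 ]
bedTR [0.622 0.299 0.03 ]
jar [0.574 0.477 0.   ]
galL [ 0.62  -0.025  0.003]
galN [ 0.512 -0.057  0.003]
galR [ 0.523 -0.184  0.003]
hL [ 0.61  -0.149  0.048]
hR [ 0.558 -0.172  0.048]
mouth1 [0.614 0.092 0.02 ]
mouth2 [0.439 0.092 0.02 ]
bed1 [0.597 0.321 0.03 ]
bed2 [0.484 0.316 0.03 ]
```

```bash
cat >> h.py <<'E'
def tri(c1,p1,c2,p2):
    P=[np.array(c["mtx"])@np.c_[c["R"],c["t"]] for c in (c1,c2)]
    X=cv2.triangulatePoints(P[0],P[1],np.array(p1,float).reshape(2,1),np.array(p2,float).reshape(2,1))[:,0]; return X[:3]/X[3]
def to_tool(target,yaw=None):
    "shift in tool axes to world TCP target; yaw = wanted world direction (rad) of tool y mod pi"
    s,p,R=rz(); d=R.T@(np.array(target)-p); print("tcp",p.round(4),"tooly dir",round(float(np.arctan2(R[1,1],R[0,1])),4),"z",R[:,2].round(3),"shift",d.round(4))
    if yaw is not None:
        a=np.arctan2(R[1,1],R[0,1]); t=-(yaw-a); t=(t+np.pi/2)%np.pi-np.pi/2; print("turn",round(float(t),4), "q6",round(float(s["q"][5]),3))
E
python3 - <<'E'
from h import *
L=lambda n:pickle.load(open(n+"0.pkl","rb"))
s,c=L("side"),L("scene")
for a,b in [((407,378),(647,122)),((405,490),(607,250)),((407,470),(607,235))]:
    print(tri(s,np.array(a)/1.5,c,np.array(b)/1.5).round(3))
w=L("wrist")
for u,v,z in [(575,0,.1),(420,350,.1),(385,385,.1)]: print(ray(w,u/1.5,v/1.5,z).round(3))
s,p,R=rz();print(R.round(3))
to_tool([0.47,-0.35,0.4],0)
to_tool([0.163,-.655,0.42],0)
E
```

```text
[ 0.453 -0.537  0.365]
[ 0.443 -0.457  0.094]
[ 0.448 -0.455  0.129]
[ 0.328 -0.718  0.1  ]
[ 0.119 -0.694  0.1  ]
[ 0.089 -0.678  0.1  ]
[[ 0.97   0.241 -0.   ]
 [ 0.241 -0.97   0.002]
 [ 0.    -0.002 -1.   ]]
tcp [ 0.1628 -0.6544  0.2242] tooly dir -1.327 z [-0.     0.002 -1.   ] shift [ 0.3716 -0.2216 -0.1754]
turn -1.327 q6 -0.037
tcp [ 0.1628 -0.6544  0.2242] tooly dir -1.327 z [-0.     0.002 -1.   ] shift [ 1.000e-04  2.000e-04 -1.958e-01]
turn -1.327 q6 -0.037
```

Emit:
play_rows(steps=[0,0,-0.06,0,0,0,-0.12,0,0,0,-0.18,0,0.03,-0.02,-0.22,0,0.08,-0.045,-0.22,0,0.13,-0.075,-0.22,0,0.18,-0.105,-0.22,0,0.23,-0.135,-0.22,0,0.28,-0.165,-0.22,0,0.33,-0.195,-0.22,0], jaw=0)

```text
time: 1.4
tool_pos: [0.4371, -0.3846, 0.445]
tcp_rot: [-3.118, -0.382, 0.0]
wrist_force: [0.8, -1.0, 0.0]
width: 1.004
grip_force: 0.0
```

Emit:
play_rows(steps=[0.03,-0.022,0.03,0,0.03,-0.022,0.08,0,0.03,-0.022,0.12,0,0.03,-0.022,0.12,0])

```text
time: 1.9
tool_pos: [0.458, -0.3556, 0.3205]
tcp_rot: [-3.112, -0.382, 0.01]
wrist_force: [-0.5, -0.1, 0.9]
width: 0.999
grip_force: 0.0
```

Run:
```python
from h import *
c=bot.read_camera("wrist"); cv2.imwrite("pics/wrist1.png",cv2.resize(c["pixels"],None,fx=1.5,fy=1.5,interpolation=cv2.INTER_CUBIC)); pickle.dump(c,open("wrist1.pkl","wb"))
to_tool([0.47,-0.35,0.3],0)
```

```text
tcp [ 0.4592 -0.3568  0.3238] tooly dir -1.3269 z [-0.003  0.003 -1.   ] shift [ 0.0122 -0.0039  0.0238]
turn -1.3269 q6 0.623
```

View pics/wrist1.png

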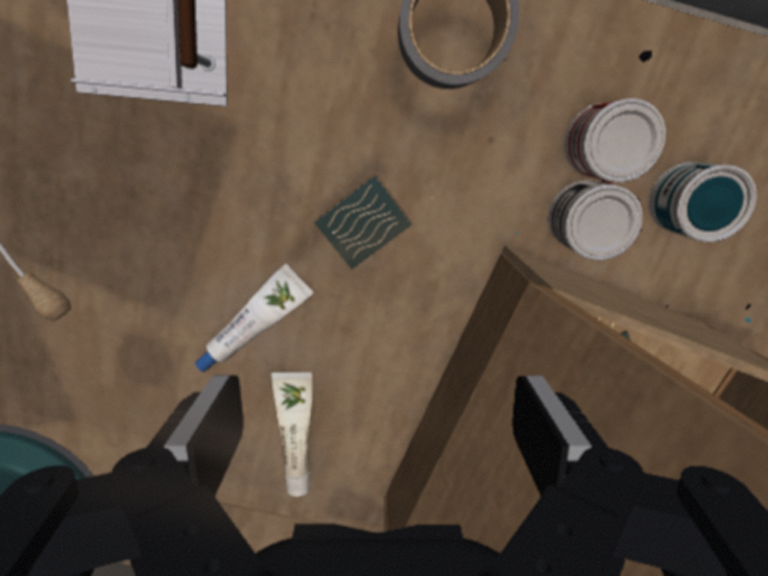

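Run:
```python
from h import *
c=pickle.load(open("wrist1.pkl","rb"))
P=np.array([ray(c,u/1.5,v/1.5,.021) for u,v in [(375,177),(411,222),(352,268),(315,223)]])
print(P.round(4),P.mean(0).round(4)); 
for i in range(4):
    d=P[(i+1)%4]-P[i]; print(np.linalg.norm(d).round(4),np.arctan2(d[1],d[0]).round(3))
print("lidcorner@.365",ray(c,505/1.5,250/1.5,.365),"@.1",ray(c,505/1.5,250/1.5,.1), ray(c,385/1.5,530/1.5,.1))
d=P[1]-P[0]-P[3]*-1-P[2]
d=(P[1]-P[0]+P[2]-P[3]); 
y=np.arctan2(d[1],d[0]); to_tool(list(P.mean(0)[:2])+[.1],y)
```

```text
[[ 0.4966 -0.3422  0.021 ]
 [ 0.464  -0.386   0.021 ]
 [ 0.4054 -0.3413  0.021 ]
 [ 0.4406 -0.2965  0.021 ]] [ 0.4517 -0.3415  0.021 ]
0.0546 -2.212
0.0737 2.49
0.0569 0.905
0.0723 -0.684
lidcorner@.365 [ 0.51736235 -0.37186534  0.365     ] @.1 [ 0.47296858 -0.45705998  0.1       ] [ 0.17162583 -0.4339548   0.1       ]
tcp [ 0.4592 -0.3568  0.3238] tooly dir -1.3269 z [-0.003  0.003 -1.   ] shift [-0.0031 -0.016   0.2239]
turn 0.8976 q6 0.623
```

Emit:
play_rows(steps=[-0.003,-0.016,0.03,-0.18,-0.003,-0.016,0.06,-0.36,-0.003,-0.016,0.1,-0.54,-0.003,-0.016,0.14,-0.72,-0.003,-0.016,0.18,-0.9,-0.003,-0.016,0.19,-1.08,-0.003,-0.016,0.2,-1.26,-0.003,-0.016,0.2,-1.44,-0.003,-0.016,0.2,-1.62,-0.003,-0.016,0.2,-1.8])

```text
time: 3.2
tool_pos: [0.4552, -0.3449, 0.1287]
tcp_rot: [1.629, 2.68, -0.001]
wrist_force: [0.1, -0.5, -0.4]
width: 0.996
grip_force: 0.0
```

Emit:
play_rows(steps=[0,0,0,-0.18,0,0,0,-0.36,0,0,0,-0.444,0,0,0,-0.444])

```text
time: 3.7
tool_pos: [0.4549, -0.3446, 0.1282]
tcp_rot: [1.009, 2.97, -0.003]
wrist_force: [-1.3, -0.3, 0.8]
width: 0.997
grip_force: 0.0
```

Run:
```python
from h import *
c=bot.read_camera("wrist"); cv2.imwrite("pics/wrist2.png",cv2.resize(c["pixels"],None,fx=1.5,fy=1.5,interpolation=cv2.INTER_CUBIC)); pickle.dump(c,open("wrist2.pkl","wb"))
to_tool([0.4517,-0.3415,0.018],-2.224)
```

```text
tcp [ 0.4547 -0.3443  0.1277] tooly dir 0.9149 z [ 0.003 -0.003 -1.   ] shift [0.0045 0.0005 0.1097]
turn -0.0027 q6 -1.607
```

View pics/wrist2.png

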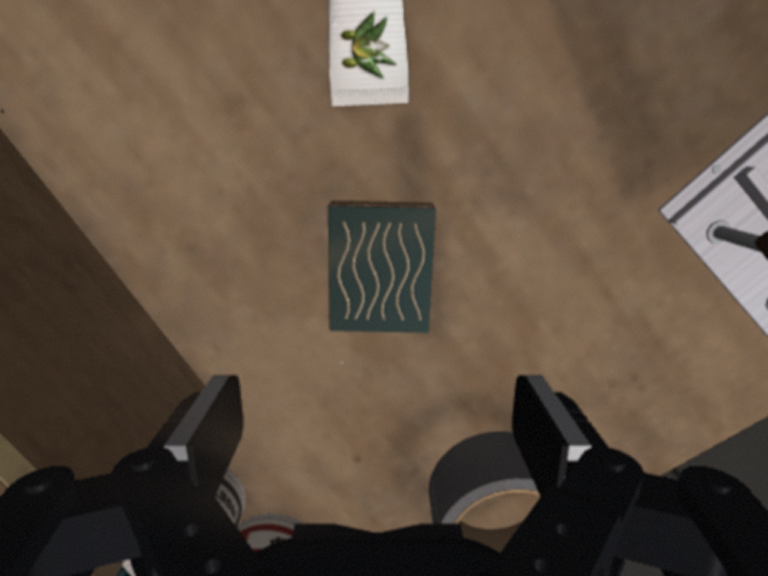

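Run:
```python
from h import *
c=pickle.load(open("wrist2.pkl","rb"))
P=np.array([ray(c,u/1.5,v/1.5,.021) for u,v in [(329,206),(434,208),(430,331),(330,331)]])
print(P.round(4),P.mean(0).round(4)); 
for i in range(4):
    d=P[(i+1)%4]-P[i]; print(np.linalg.norm(d).round(4),np.arctan2(d[1],d[0]).round(3))
d=(P[1]-P[0]+P[2]-P[3]); 
y=np.arctan2(d[1],d[0]); to_tool(list(P.mean(0)[:2])+[.018],y)
```

```text
[[ 0.4051 -0.3401  0.021 ]
 [ 0.4409 -0.2954  0.021 ]
 [ 0.4988 -0.3395  0.021 ]
 [ 0.4626 -0.3865  0.021 ]] [ 0.4518 -0.3404  0.021 ]
0.0572 0.896
0.0728 -0.65
0.0594 -2.227
0.0739 2.462
tcp [ 0.4547 -0.3443  0.1277] tooly dir 0.9149 z [ 0.003 -0.003 -1.   ] shift [0.0051 0.0014 0.1097]
turn 0.0091 q6 -1.607
```

Emit:
play_rows(steps=[0.005,0.001,0.05,0,0.005,0.001,0.09,0,0.005,0.001,0.109,0,0.005,0.001,0.109,0])

```text
time: 4.25
tool_pos: [0.4493, -0.3386, 0.0155]
tcp_rot: [-1.009, -2.973, -0.001]
wrist_force: [0.1, 0.2, 0.1]
width: 1.002
grip_force: 0.0
```

Emit:
play_rows(steps=[0,0,0,0,0,0,0,0,0,0,0,0,0,0,0,0,0,0,0,0], jaw=140, grip_force=30)

```text
time: 4.88
tool_pos: [0.4498, -0.3389, 0.0165]
tcp_rot: [1.009, 2.975, -0.0]
wrist_force: [-1.2, -0.4, -0.5]
width: 0.449
grip_force: 0.0
```

Run:
```python
from h import *
c=bot.read_camera("wrist"); cv2.imwrite("pics/wrist3.png",cv2.resize(c["pixels"],None,fx=1.5,fy=1.5,interpolation=cv2.INTER_CUBIC)); pickle.dump(c,open("wrist3.pkl","wb"))
s=bot.read_state();print(s["width"],s["grip_force"])
```

```text
0.45116153484402033 0.0
```

View pics/wrist3.png

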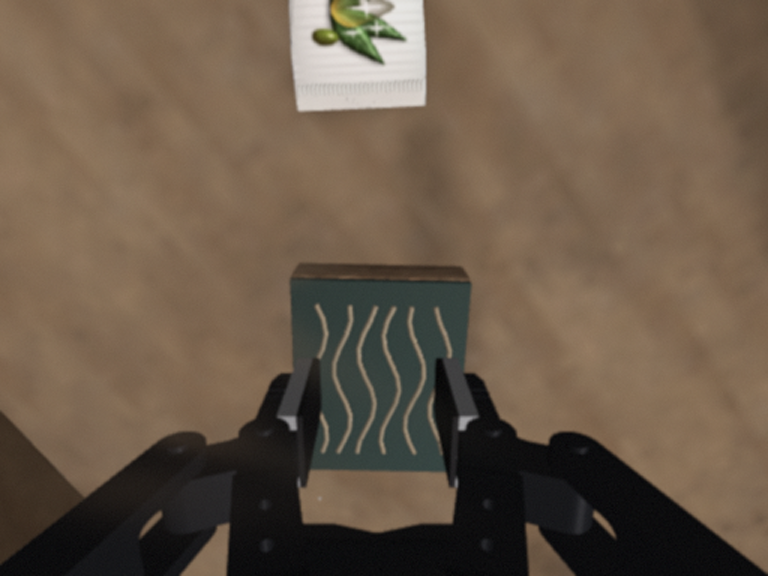

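Run:
```python
from h import *
c=pickle.load(open("wrist3.pkl","rb")); s,p,R=rz(); print(p)
for x in (-.011,.011):
  for z in (-.03,-.02,-.01,0,.01,.017):
    print(x,z,[(1.5*proj(c,p+R@np.array([x,y,z]))).round(0).tolist() for y in (-.019,.019)])
P=np.array([ray(c,u/1.5,v/1.5,.021) for u,v in [(292,280),(469,283)]]);print(P,np.linalg.norm(P[1]-P[0]))
P=np.array([ray(c,u/1.5,v/1.5,.0) for u,v in [(297,264),(465,267)]]);print(np.linalg.norm(P[1]-P[0]))
```

```text
[ 0.44976876 -0.33887937  0.01634096]
-0.011 -0.03 [[317.0, 449.0], [442.0, 449.0]]
-0.011 -0.02 [[320.0, 429.0], [438.0, 429.0]]
-0.011 -0.01 [[324.0, 412.0], [435.0, 412.0]]
-0.011 0 [[327.0, 396.0], [431.0, 396.0]]
-0.011 0.01 [[329.0, 383.0], [429.0, 382.0]]
-0.011 0.017 [[331.0, 374.0], [427.0, 374.0]]
0.011 -0.03 [[314.0, 384.0], [446.0, 384.0]]
0.011 -0.02 [[318.0, 368.0], [441.0, 368.0]]
0.011 -0.01 [[321.0, 353.0], [437.0, 353.0]]
0.011 0 [[325.0, 341.0], [434.0, 341.0]]
0.011 0.01 [[328.0, 329.0], [431.0, 329.0]]
0.011 0.017 [[329.0, 322.0], [429.0, 322.0]]
[[ 0.40518027 -0.3403204   0.021     ]
 [ 0.44088383 -0.29543496  0.021     ]] 0.057353702495931906
0.06162966727654495
```

Run:
```python
from h import *
from scipy.optimize import least_squares
c=pickle.load(open("wrist3.pkl","rb")); s,p,R=rz()
obs=np.array([[292,280],[469,283],[297,264],[465,267]])/1.5
def model(x,dz):
    cx,cy,yaw=x[:3]; a=np.array([np.cos(yaw),np.sin(yaw),0]); b=np.array([-np.sin(yaw),np.cos(yaw),0])
    C=np.array([cx,cy,0]); D=np.array([0,0,dz])
    return np.array([proj(c,C+b*.0375+sg*.03*a+np.array([0,0,z])-D) for z in (.021,0) for sg in (-1,1)])
for dz in (0,.01,.02,.03,.04):
    r=least_squares(lambda x:(model(x,dz)-obs).ravel(),[.4518,-.3404,.91]); print(dz,r.x.round(4),np.sqrt(2*r.cost).round(2),(1.5*r.fun).round(1))
side=bot.read_camera("side"); cv2.imwrite("pics/side1.png",cv2.resize(side["pixels"][250:384,200:360],None,fx=5,fy=4.4,interpolation=cv2.INTER_CUBIC))
```

```text
0 [ 0.4526 -0.3412  0.8984] 4.44 [-3.6  0.4  4.5  0.6  1.7 -0.3 -2.7 -0.5]
0.01 [ 0.4549 -0.3428  0.8987] 6.73 [ 2.3 -0.3 -1.4 -0.3  6.3  0.  -7.4 -0.3]
0.02 [ 0.4572 -0.3445  0.899 ] 12.38 [  7.5  -0.8  -6.6  -1.1  10.5   0.3 -11.5  -0.2]
0.03 [ 0.4595 -0.3461  0.8992] 17.8 [ 12.1  -1.3 -11.3  -1.8  14.2   0.7 -15.2  -0. ]
0.04 [ 0.4618 -0.3478  0.8994] 22.75 [ 16.2  -1.7 -15.4  -2.3  17.6   1.  -18.6   0.2]
```

View pics/side1.png

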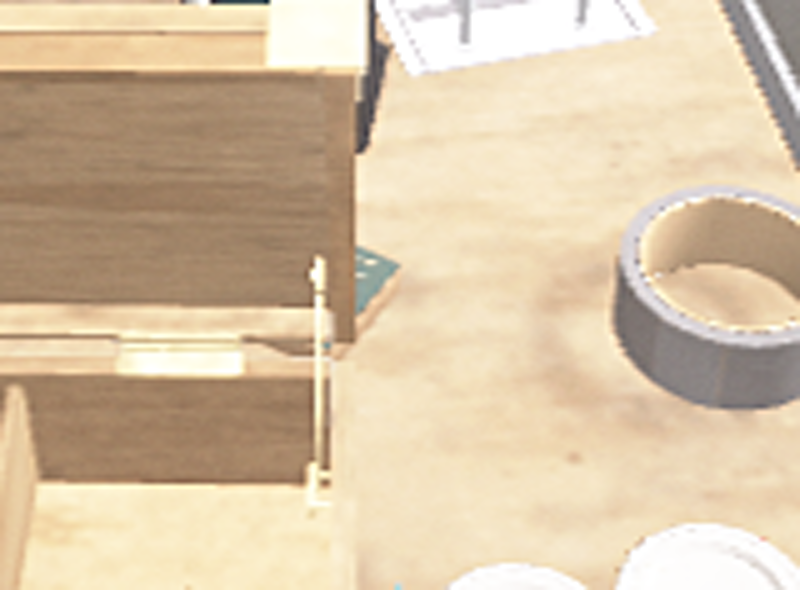

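Run:
```python
from h import *
c=pickle.load(open("wrist3.pkl","rb")); s,p,R=rz()
for y in (-.038,-.0425,-.045):
  for x in (.011,-.011):
    print(y,x,[(z,(1.5*proj(c,p+R@np.array([x,y,z]))).round(0).tolist()) for z in (-.03,-.02,-.01,0,.01)])
cv2.imwrite("pics/crop3.png",cv2.resize(c["pixels"][170:384,150:350],None,fx=3,fy=2.8,interpolation=cv2.INTER_CUBIC))
o=-c["R"].T@c["t"]; print("cam in tool",R.T@(o-p),"axis",R.T@c["R"][2])
w=pickle.load(open("wrist2.pkl","rb"));
```

```text
-0.038 0.011 [(-0.03, [248.0, 384.0]), (-0.02, [256.0, 367.0]), (-0.01, [263.0, 353.0]), (0, [270.0, 341.0]), (0.01, [276.0, 329.0])]
-0.038 -0.011 [(-0.03, [254.0, 448.0]), (-0.02, [261.0, 429.0]), (-0.01, [268.0, 411.0]), (0, [274.0, 396.0]), (0.01, [280.0, 382.0])]
-0.0425 0.011 [(-0.03, [232.0, 384.0]), (-0.02, [241.0, 367.0]), (-0.01, [250.0, 353.0]), (0, [257.0, 341.0]), (0.01, [264.0, 329.0])]
-0.0425 -0.011 [(-0.03, [239.0, 448.0]), (-0.02, [248.0, 429.0]), (-0.01, [255.0, 411.0]), (0, [262.0, 396.0]), (0.01, [268.0, 382.0])]
-0.045 0.011 [(-0.03, [223.0, 384.0]), (-0.02, [233.0, 367.0]), (-0.01, [242.0, 353.0]), (0, [250.0, 341.0]), (0.01, [257.0, 329.0])]
-0.045 -0.011 [(-0.03, [231.0, 448.0]), (-0.02, [240.0, 429.0]), (-0.01, [248.0, 411.0]), (0, [255.0, 396.0]), (0.01, [261.0, 382.0])]
cam in tool [ 0.07870611 -0.00084152 -0.15004846] axis [-3.07664562e-01  5.14009660e-04  9.51494747e-01]
```

View pics/crop3.png

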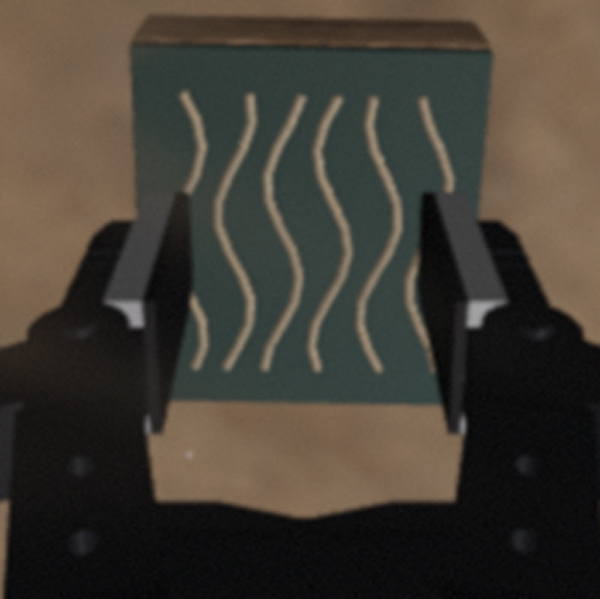

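Emit:
play_rows(steps=[0,0,0,0,0,0,0,0,0,0,0,0,0,0,0,0,0,0,0.005,0,0,0,0.01,0,0,0,0.014,0], jaw=0)

```text
time: 5.85
tool_pos: [0.4495, -0.3387, 0.0017]
tcp_rot: [-1.009, -2.975, -0.0]
wrist_force: [-0.2, -0.2, 0.1]
width: 1.002
grip_force: 0.0
```

Emit:
play_rows(steps=[0,0,0.004,0,0,0,0.008,0,0,0,0.008,0])

```text
time: 6.22
tool_pos: [0.4494, -0.3386, -0.0062]
tcp_rot: [-1.009, -2.974, -0.001]
wrist_force: [0.0, 0.5, 0.6]
width: 1.0
grip_force: 0.0
```

Emit:
play_rows(steps=[0,0,0.004,0,0,0,0.007,0,0,0,0.007,0])

```text
time: 6.6
tool_pos: [0.4495, -0.3387, -0.0131]
tcp_rot: [-1.009, -2.975, -0.0]
wrist_force: [1.1, 0.5, -0.0]
width: 0.998
grip_force: 0.0
```

Emit:
play_rows(steps=[0,0,0,0,0,0,0,0,0,0,0,0,0,0,0,0,0,0,0,0], jaw=140, grip_force=30)

```text
time: 7.22
tool_pos: [0.451, -0.3398, -0.0109]
tcp_rot: [1.008, 2.973, -0.001]
wrist_force: [-1.3, 1.4, 7.2]
width: 0.696
grip_force: 37.2
```

Emit:
play_rows(steps=[0,0,-0.04,0,0,0,-0.1,0,-0.005,0.02,-0.15,0.1,-0.01,0.06,-0.19,0.25,-0.015,0.11,-0.21,0.4,-0.02,0.15,-0.21,0.55,-0.02,0.167,-0.21,0.7,-0.02,0.167,-0.21,0.82,-0.02,0.167,-0.21,0.82])

```text
time: 8.35
tool_pos: [0.5671, -0.2181, 0.1969]
tcp_rot: [-2.108, -2.328, 0.0]
wrist_force: [0.5, -0.0, -1.1]
width: 0.693
grip_force: 33.3
```

Run:
```python
from h import *
c=bot.read_camera("wrist"); cv2.imwrite("pics/wrist4.png",cv2.resize(c["pixels"],None,fx=1.5,fy=1.5,interpolation=cv2.INTER_CUBIC)); pickle.dump(c,open("wrist4.pkl","wb"))
to_tool([0.57,-0.1,0.1],.09); print(bot.read_state()["width"])
```

```text
tcp [ 0.567  -0.2184  0.197 ] tooly dir 0.0995 z [-0.  0. -1.] shift [0.1174 0.0148 0.097 ]
turn 0.0095 q6 -0.508
0.6947191254601307
```

View pics/wrist4.png

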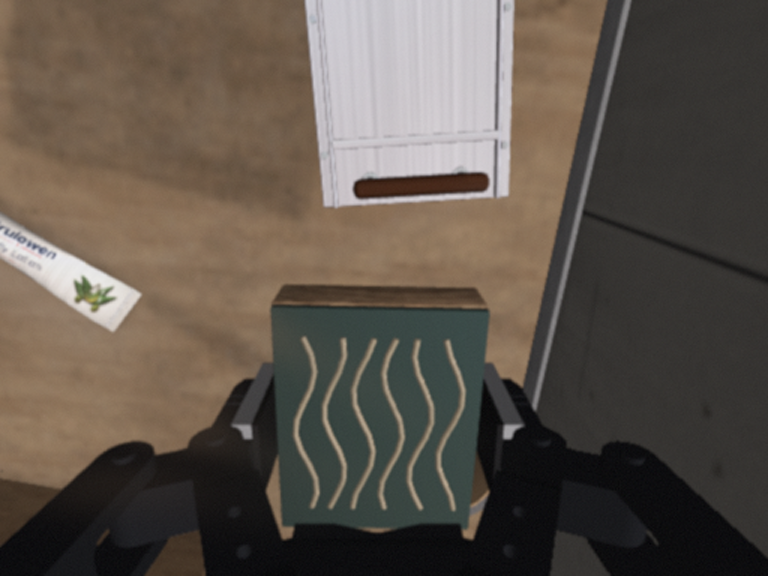

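Run:
```python
from h import *
from scipy.optimize import least_squares
c=pickle.load(open("wrist4.pkl","rb"))
# galley model pts: rear corners, handle ends top ~z .05
pts=[((-.046,.067,.003),(325,206)),((-.046,-.067,.003),(508,196)),((-.03,.042,.05),(355,187)),((-.03,-.042,.05),(489,181))]
def W(x,p): 
    a=np.array([np.cos(x[2]),np.sin(x[2]),0]);b=np.array([-a[1],a[0],0]); return np.array([x[0],x[1],0])+a*p[0]+b*p[1]+np.array([0,0,p[2]])
f=lambda x:np.concatenate([1.5*proj(c,W(x,p))-np.array(o) for p,o in pts])
r=least_squares(f,[.57,-.14,1.66]); print(r.x.round(4),r.fun.round(1))
x=r.x
for p in [(.0,.059,.010),(.0,-.059,.010),(.05,.067,.003),(.05,-.067,.003)]: print(p,(1.5*proj(c,W(x,p))).round(0))
g=W(x,(.04,0,.003)); print("floor pt",g.round(4),"handle",W(x,(-.03,0,.048)).round(4))
to_tool([g[0],g[1],.1],x[2]-np.pi/2)
# block centre in hand (top face)
P=np.array([(273,309),(488,309)])/1.5
_,p,R=rz()
for z in (.205,.215,.225,.235):
    q=[ray(c,*a,z) for a in P]; print(z,np.linalg.norm(q[1]-q[0]).round(4),(R.T@((q[0]+q[1])/2-p)).round(4),np.arctan2(*(q[1]-q[0])[[1,0]]).round(3))
```

```text
[ 0.5849 -0.1359  1.7197] [-0.7 -0.7  0.9 -0.1 -0.8  0.9  0.6 -0. ]
(0.0, 0.059, 0.01) [329. 139.]
(0.0, -0.059, 0.01) [502. 129.]
(0.05, 0.067, 0.003) [312.  60.]
(0.05, -0.067, 0.003) [514.  49.]
floor pt [ 0.5789 -0.0963  0.003 ] handle [ 0.5893 -0.1656  0.048 ]
tcp [ 0.567  -0.2184  0.197 ] tooly dir 0.0995 z [-0.  0. -1.] shift [0.1202 0.024  0.097 ]
turn -0.0493 q6 -0.508
0.205 0.0693 [ 0.0256  0.0008 -0.008 ] 0.099
0.215 0.0644 [ 0.0293  0.0007 -0.018 ] 0.099
0.225 0.0595 [ 0.0331  0.0006 -0.028 ] 0.099
0.235 0.0546 [ 0.0368  0.0005 -0.038 ] 0.099
```

Emit:
play_rows(steps=[0.05,0.01,0,-0.049,0.1,0.024,0,-0.049,0.127,0.024,0.03,-0.049,0.127,0.024,0.08,-0.049,0.127,0.024,0.13,-0.049,0.127,0.024,0.16,-0.049,0.127,0.024,0.16,-0.049])

```text
time: 9.28
tool_pos: [0.5755, -0.0896, 0.0342]
tcp_rot: [-2.048, -2.374, 0.005]
wrist_force: [-0.1, 0.5, -0.1]
width: 0.698
grip_force: 33.3
```

Run:
```python
from h import *
to_tool([0.578,-.0899,-.004],1.7197-np.pi/2); print(bot.read_state()["width"])
c=bot.read_camera("wrist"); pickle.dump(c,open("wrist5.pkl","wb"))
```

```text
tcp [ 0.5755 -0.0896  0.0342] tooly dir 0.1469 z [-0.007  0.001 -1.   ] shift [-0.0008  0.0026  0.0381]
turn -0.002 q6 -0.344
0.6976614875547067
```

Emit:
play_rows(steps=[0,0.0025,0.01,0,0,0.0025,0.02,0,0,0.0025,0.03,0,0,0.0025,0.034,0,0,0.0025,0.037,0,0,0.0025,0.037,0])

```text
time: 10.07
tool_pos: [0.5812, -0.0894, 0.0001]
tcp_rot: [-2.053, -2.377, 0.0]
wrist_force: [0.2, 0.1, -0.2]
width: 0.697
grip_force: 33.4
```

Emit:
play_rows(steps=[0,-0.002,0.003,0,0,-0.002,0.006,0,0,-0.002,0.006,0])

```text
time: 10.45
tool_pos: [0.579, -0.0897, -0.006]
tcp_rot: [-2.053, -2.377, 0.0]
wrist_force: [-0.6, -0.2, -1.8]
width: 0.694
grip_force: 33.4
```

Emit:
play_rows(steps=[0,0,0.0015,0,0,0,0.002,0,0,0,0.002,0])

```text
time: 10.82
tool_pos: [0.5793, -0.0897, -0.0077]
tcp_rot: [2.053, 2.378, 0.0]
wrist_force: [-0.1, -0.6, -2.1]
width: 0.693
grip_force: 33.4
```

Emit:
play_rows(steps=[0,0,0,0,0,0,0,0,0,0,0,0,0,0,0,0], jaw=45)

```text
time: 11.32
tool_pos: [0.5794, -0.0897, -0.0076]
tcp_rot: [2.053, 2.377, 0.0]
wrist_force: [-0.8, 0.7, -0.1]
width: 0.822
grip_force: 0.0
```

Emit:
play_rows(steps=[0,0,-0.03,0,0,0,-0.08,0,0,0,-0.14,0,0.04,0,-0.2,0,0.09,0,-0.26,0,0.14,0,-0.3,0,0.16,0,-0.31,0,0.16,0,-0.31,0])

```text
time: 12.32
tool_pos: [0.5572, 0.071, 0.306]
tcp_rot: [2.046, 2.378, 0.008]
wrist_force: [-0.1, -0.8, 0.3]
width: 0.823
grip_force: 0.0
```

Run:
```python
from h import *
c=bot.read_camera("wrist"); cv2.imwrite("pics/wrist6.png",cv2.resize(c["pixels"],(800,600),interpolation=cv2.INTER_CUBIC)); pickle.dump(c,open("wrist6.pkl","wb"))
to_tool([0.57,-0.1,0.1],.09)
for X in [(.579,-.096,.02),(.54,.09,0),(.55,.3,.03)]: print(proj(c,X)*800/512)
```

```text
tcp [0.5565 0.0695 0.3037] tooly dir 0.1486 z [ 0.003 -0.    -1.   ] shift [-0.1696 -0.0123  0.2038]
turn 0.0586 q6 -0.068
[387.81523535 400.73574524]
[375.47713828 207.24059106]
[427.34450462 -70.6538436 ]
```

View pics/wrist6.png

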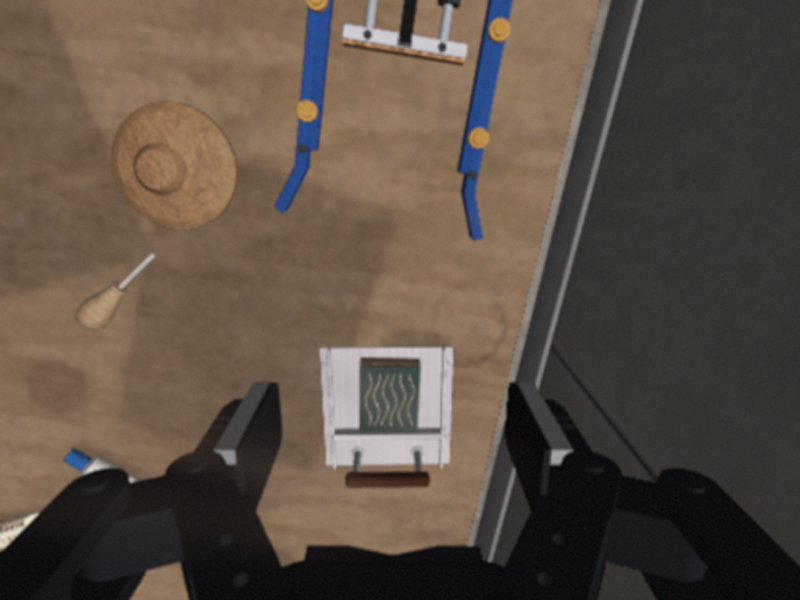

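```bash
cat >> h.py <<'E'
from scipy.optimize import least_squares
def W(x,p):
    a=np.array([np.cos(x[2]),np.sin(x[2]),0]);b=np.array([-a[1],a[0],0]); return np.array([x[0],x[1],0])+a*p[0]+b*p[1]+np.array([0,0,p[2]])
E
python3 - <<'E'
from h import *
c=pickle.load(open("wrist6.pkl","rb")); k=800/512
g=[((.092,.067,.003),(320,348)),((.092,-.067,.003),(453,347)),((-.046,.067,.003),(332,468)),((-.046,-.067,.003),(448,465)),((-.03,.042,.05),(346,479)),((-.03,-.042,.05),(430,478))]
f=lambda x:np.concatenate([k*proj(c,W(x,p))-np.array(o) for p,o in g])
r=least_squares(f,[.585,-.136,1.72],loss='soft_l1'); print("galley",r.x.round(4),f(r.x).round(1))
gx=r.x
b=np.array([ray(c,u/k,v/k,.024) for u,v in [(360,360),(419,360),(419,428),(361,427)]]).mean(0); a=np.array([np.cos(gx[2]),np.sin(gx[2])]); d=b[:2]-gx[:2]; print("block in galley",d@a, d@[-a[1],a[0]])
O=lambda u,v:np.array([u,v])
def fb(x):
    s,x1,x2,gs,gxx=x[3:]
    L=[((0,.05,.0225),(344,41)),((0,-.05,.0225),(465,57)),((x1,s,.036),(307,110)),((x1,-s,.036),(479,138)),((x2,s,.036),(317,2)),((x2,-s,.036),(500,29)),((gxx,gs,.02),(283,210)),((gxx,-gs,.02),(476,239))]
    return np.concatenate([k*proj(c,W(x,p))-np.array(o) for p,o in L])
r=least_squares(fb,[.545,.2,1.6,.069,-.05,.05,.085,-.14],loss='soft_l1'); print("bed",r.x.round(4),fb(r.x).round(1))
for p in [(-.1,.0615,.02),(-.1,-.0615,.02),(-.085,.0615,.02),(-.1,.075,.02),(-.1,-.075,.02)]: print(p,(k*proj(c,W(r.x,p))).round(0))
m=W(r.x,(-.1,0,0));print("mouth",m)
d=gx[:2]-r.x[:2]; a=np.array([np.cos(r.x[2]),np.sin(r.x[2])]); print("galley in bed",d@a,d@[-a[1],a[0]],gx[2]-r.x[2])
h=W(gx,(-.03,0,0)); to_tool([h[0],h[1],.2],gx[2])
E
```

```text
galley [ 0.5849 -0.137   1.7293] [-0.1  0.3  0.3 -0.2 -5.2 -3.1  1.6 -1.6 -0.5  1.6  0.4  1.6]
block in galley 0.050579955626091536 -0.002683458296679062
bed [ 0.5458  0.2201  1.577   0.0703 -0.0574  0.0212  0.087  -0.1421] [-1.8 -1.8  0.8  2.2  0.4  0.9  0.5 -0.7 -0.2 -1.7 -0.3  1.4 -0.1  0.7
  0.  -0.7]
(-0.1, 0.0615, 0.02) [316. 166.]
(-0.1, -0.0615, 0.02) [457. 187.]
(-0.085, 0.0615, 0.02) [318. 148.]
(-0.1, 0.075, 0.02) [300. 164.]
(-0.1, -0.075, 0.02) [472. 189.]
mouth [0.54639515 0.12011623 0.        ]
galley in bed -0.35738239417213635 -0.03693660394903078 0.15233831731875314
tcp [0.5565 0.0695 0.3037] tooly dir 0.1486 z [ 0.003 -0.    -1.   ] shift [-0.2385 -0.0024  0.1039]
turn 1.5608 q6 -0.068
```

Emit:
play_rows(steps=[-0.04,0,0,-0.17,-0.08,0,0,-0.34,-0.12,0,0,-0.52,-0.16,-0.001,0.03,-0.7,-0.2,-0.001,0.06,-0.88,-0.23,-0.002,0.1,-1.06,-0.238,-0.002,0.13,-1.24,-0.238,-0.002,0.16,-1.42,-0.238,-0.002,0.18,-1.58,-0.238,-0.002,0.18,-1.58], jaw=120)

```text
time: 13.62
tool_pos: [0.5852, -0.1676, 0.118]
tcp_rot: [0.238, -3.125, -0.004]
wrist_force: [-0.2, -1.1, -0.2]
width: 0.529
grip_force: 0.0
```

Run:
```python
from h import *
bot.read_camera("wrist")
c=bot.read_camera("wrist"); pickle.dump(c,open("wrist7.pkl","wb"))
to_tool([0.5896,-.1666,.023],1.7293); print(bot.read_state()["width"],bot.read_state()["q"][5])
# dark brown handle segmentation
hsv=cv2.cvtColor(c["pixels"],cv2.COLOR_BGR2HSV)
print([proj(c,W([.5849,-.137,1.7293],(-.03,y,.055))).round(0) for y in (.042,0,-.042)])
u,v=proj(c,W([.5849,-.137,1.7293],(-.03,0,.055))).astype(int)
print(c["pixels"][v,u], hsv[v,u])
m=((c["pixels"][:,:,2].astype(int)-c["pixels"][:,:,0]>25)&(c["pixels"].max(2)<125)).astype(np.uint8)
n,l,st,ce=cv2.connectedComponentsWithStats(m)
for i in range(1,n):
    if st[i,4]>150: 
        rr=cv2.minAreaRect(np.argwhere(l==i)[:,::-1].astype(np.float32)); print(st[i],ce[i].round(1),rr)
```

```text
tcp [ 0.5878 -0.1679  0.1215] tooly dir 1.7222 z [-0.002  0.    -1.   ] shift [-0.0021  0.001   0.0985]
turn -0.0071 q6 -2.041
0.5264423105417793 -2.040845063976106
[array([252., 153.]), array([253., 209.]), array([253., 260.])]
[23 35 61] [  9 159  61]
[    0     0   512   326 98717] [276.9 125.5] ((255.5, 162.5), (325.0, 511.0), 90.0)
[  0 187  23  77 899] [  9.9 220. ] ((11.0, 225.0), (76.0, 22.0), 90.0)
```

Emit:
play_rows(steps=[-0.002,0.001,0.04,-0.007,-0.002,0.001,0.075,-0.007,-0.002,0.001,0.095,-0.007,-0.002,0.001,0.097,-0.007,-0.002,0.001,0.097,-0.007])

```text
time: 14.35
tool_pos: [0.5916, -0.1663, 0.0266]
tcp_rot: [-0.254, 3.129, -0.001]
wrist_force: [0.6, -0.4, 0.2]
width: 0.527
grip_force: 0.0
```

Emit:
play_rows(steps=[0,0,0,0,0,0,0,0,0,0,0,0,0,0,0,0,0,0,0,0,0,0,0,0], jaw=250, grip_force=70)

```text
time: 15.1
tool_pos: [0.5916, -0.1658, 0.0269]
tcp_rot: [-0.254, 3.129, -0.0]
wrist_force: [-0.7, 1.8, 6.0]
width: 0.124
grip_force: 69.5
```

Run:
```python
from h import *
to_tool([0.5896,-.1666,.023],1.7293)
```

```text
tcp [ 0.5916 -0.1658  0.0269] tooly dir 1.7328 z [ 0.002 -0.    -1.   ] shift [ 0.0021 -0.0005  0.0039]
turn 0.0035 q6 -2.047
```

Emit:
play_rows(steps=[0.001,0.005,0,0.01,0.004,0.015,0,0.03,0.007,0.027,0,0.05,0.01,0.039,0,0.07,0.013,0.051,0,0.09,0.016,0.063,0,0.11,0.02,0.075,0,0.13,0.023,0.087,0,0.15,0.026,0.099,0,0.156,0.026,0.102,0,0.156])

```text
time: 16.35
tool_pos: [0.5501, -0.0705, 0.0269]
tcp_rot: [-0.011, 3.138, -0.004]
wrist_force: [1.2, -6.5, 4.0]
width: 0.122
grip_force: 69.4
```

```bash
cat > edge.py <<'E'
from h import *
# local fit of galley pose in the scene/wrist/side image: report mean profile across predicted flange edges
def edge(c,X,pix=14):
    """search along normal of an edge segment X0-X1 (world) for the strongest gradient; returns offset px (median)"""
    g=cv2.cvtColor(c["pixels"],cv2.COLOR_BGR2GRAY).astype(np.float32); out=[]
    p0,p1=proj(c,X[0]),proj(c,X[1]); n=np.array([-(p1-p0)[1],(p1-p0)[0]]); n/=np.linalg.norm(n)
    s=np.arange(-pix,pix+.5,.5,dtype=np.float32); acc=[]
    for t in np.linspace(.1,.9,40):
        q=p0+t*(p1-p0); acc.append(cv2.remap(g,(q[0]+s*n[0]).astype(np.float32)[None],(q[1]+s*n[1]).astype(np.float32)[None],cv2.INTER_LINEAR)[0])
    return s,np.mean(acc,0),n,(p0+p1)/2
E
python3 - <<'E'
from h import *
c=bot.read_camera("wrist"); pickle.dump(c,open("wrist8.pkl","wb")); pickle.dump(bot.read_camera("side"),open("side8.pkl","wb")); pickle.dump(bot.read_camera("scene"),open("scene8.pkl","wb"))
to_tool([.5497,-.0694,.027],1.577); s=bot.read_state(); print(s["width"],s["grip_force"],np.round(s["wrist_force"],1))
from edge import edge
_,p,R=rz(); yaw=np.arctan2(R[1,1],R[0,1]); a=np.array([np.cos(yaw),np.sin(yaw)]); b=np.array([-a[1],a[0]])
o=p[:2]+.0295*a+.0021*b; x=[*o,yaw]; print("pred galley",np.round(x,4))
for n in ("wrist8","side8","scene8"):
    c=pickle.load(open(n+".pkl","rb"))
    for nm,q in [("frontedge",((.092,.06,.003),(.092,-.06,.003))),("leftflange",((.02,.067,.003),(.09,.067,.003))),("rightflange",((.02,-.067,.003),(.09,-.067,.003)))]:
        s_,m,nn,pc=edge(c,[W(x,q[0]),W(x,q[1])]); 
        d=np.gradient(m); j=np.argsort(-abs(d))[:3]; px=np.linalg.norm(proj(c,W(x,q[0]))-proj(c,W(x,q[1])))/np.linalg.norm(np.subtract(*q))/1000
        print(n,nm,pc.round(0),"px/mm",px.round(2),[(float(s_[k]),float(d[k].round(1))) for k in j],nn.round(2))
E
```

```text
tcp [ 0.55   -0.0702  0.0269] tooly dir 1.5773 z [ 0.004 -0.002 -1.   ] shift [ 0.0003  0.0009 -0.0002]
turn 0.0003 q6 -1.748
0.12234452399772025 69.5673930644989 [-0.3 -3.   5.7]
pred galley [ 0.5477 -0.0408  1.5773]
wrist8 frontedge [456. 216.] px/mm 1.57 [(-0.5, 6.699999809265137), (0.0, 6.0), (-1.0, 5.699999809265137)] [-0.98 -0.22]
wrist8 leftflange [410. 111.] px/mm 1.86 [(14.0, -21.899999618530273), (-1.0, 18.600000381469727), (13.5, -18.399999618530273)] [-0.  1.]
wrist8 rightflange [379. 317.] px/mm 1.49 [(-13.5, -13.199999809265137), (-14.0, -12.300000190734863), (-13.0, -12.100000381469727)] [-0.  1.]
side8 frontedge [278. 210.] px/mm 0.32 [(0.0, 10.199999809265137), (-0.5, 9.100000381469727), (10.0, -8.899999618530273)] [0.07 1.  ]
side8 leftflange [257. 219.] px/mm 0.2 [(13.0, -33.0), (13.5, -29.399999618530273), (-1.0, 26.100000381469727)] [ 0.99 -0.16]
side8 rightflange [302. 216.] px/mm 0.21 [(-9.0, 15.600000381469727), (-8.5, 15.0), (-7.0, 14.5)] [ 0.95 -0.31]
scene8 frontedge [257. 210.] px/mm 0.22 [(-1.0, 17.700000762939453), (2.5, -15.699999809265137), (-1.5, 15.699999809265137)] [ 0.66 -0.75]
scene8 leftflange [278. 216.] px/mm 0.28 [(8.0, -23.600000381469727), (7.5, -20.700000762939453), (8.5, -19.5)] [-0.3  -0.96]
scene8 rightflange [255. 198.] px/mm 0.27 [(12.5, -10.0), (-0.5, 9.199999809265137), (12.0, -8.5)] [-0.27 -0.96]
```

Emit:
play_rows(steps=[0,0.005,0,0,0,0.014,0,0,0,0.023,0,0,0,0.032,0,0,0,0.041,0,0,0,0.05,0,0,0,0.058,0,0,0,0.065,0,0,0,0.07,0,0,0,0.072,0,0])

```text
time: 17.75
tool_pos: [0.5495, 0.001, 0.0269]
tcp_rot: [-0.011, 3.138, -0.005]
wrist_force: [-0.1, -7.0, 7.0]
width: 0.12
grip_force: 69.7
```

Emit:
play_rows(steps=[0,0.003,0,0,0,0.006,0,0,0,0.009,0,0,0,0.012,0,0,0,0.015,0,0,0,0.018,0,0])

```text
time: 18.5
tool_pos: [0.5494, 0.0188, 0.0269]
tcp_rot: [-0.011, 3.138, -0.005]
wrist_force: [-0.7, -8.0, 6.8]
width: 0.124
grip_force: 69.7
```

Emit:
play_rows(steps=[0,0.005,0,0,0,0.012,0,0,0,0.019,0,0,0,0.026,0,0,0,0.033,0,0,0,0.04,0,0,0,0.047,0,0,0,0.053,0,0,0,0.058,0,0,0,0.061,0,0])

```text
time: 19.75
tool_pos: [0.5489, 0.0799, 0.0269]
tcp_rot: [-0.011, 3.139, -0.005]
wrist_force: [-0.8, -8.0, 8.7]
width: 0.125
grip_force: 69.8
```

Run:
```python
from h import *
to_tool([.55,.12,.027],1.577); s=bot.read_state(); print(np.round(s["wrist_force"],1),np.round(s["torque"],2))
for n in ("wrist","side","scene"): pickle.dump(bot.read_camera(n),open(n+"9.pkl","wb"))
```

```text
tcp [0.5489 0.0799 0.0269] tooly dir 1.5781 z [ 0.003 -0.003 -1.   ] shift [-0.0014  0.04   -0.0002]
turn 0.0011 q6 -1.474
[-0.8 -8.   8.7] [-1.34 -0.02  0.03]
```

Emit:
play_rows(steps=[0,0.004,0,0,0,0.008,0,0,0,0.012,0,0,0,0.016,0,0,0,0.02,0,0])

```text
time: 20.52
tool_pos: [0.5487, 0.0998, 0.0268]
tcp_rot: [-0.011, 3.139, -0.005]
wrist_force: [-0.6, -7.9, 7.8]
width: 0.122
grip_force: 69.8
```

Emit:
play_rows(steps=[0,0.003,0,0,0,0.006,0,0,0,0.009,0,0,0,0.012,0,0])

```text
time: 21.02
tool_pos: [0.5486, 0.1116, 0.0269]
tcp_rot: [-0.011, 3.139, -0.005]
wrist_force: [0.3, -9.1, 9.0]
width: 0.127
grip_force: 69.9
```

Emit:
play_rows(steps=[0,0.003,0,0,0,0.006,0,0])

```text
time: 21.28
tool_pos: [0.5486, 0.1164, 0.0269]
tcp_rot: [-0.012, 3.139, -0.008]
wrist_force: [0.0, -15.0, 9.9]
width: 0.125
grip_force: 70.1
```

Emit:
play_rows(steps=[0,0.002,0,0,0,0.004,0,0,0,0.006,0,0,0,0.008,0,0,0,0.009,0,0,0,0.009,0,0])

```text
time: 22.02
tool_pos: [0.5485, 0.1244, 0.0269]
tcp_rot: [-0.012, 3.139, -0.01]
wrist_force: [0.4, -17.0, 9.5]
width: 0.122
grip_force: 70.1
```

Run:
```python
from h import *
from edge import edge
s,p,R=rz(); print(p.round(4),np.round(s["wrist_force"],1),s["width"],s["grip_force"])
for n in ("wrist","side","scene"): pickle.dump(bot.read_camera(n),open(n+"10.pkl","wb"))
bed=[.5458,.2201,1.577]
# where did side/scene pictures change near bar/pointer: project green band & bar
for n in ("side","scene"):
    a=pickle.load(open(n+"9.pkl","rb")); c=pickle.load(open(n+"10.pkl","rb"))
    hsv=cv2.cvtColor(c["pixels"],cv2.COLOR_BGR2HSV)
    for q in [(.068,0,.03),(.084,0,.03),(.1,0,.03)]: print(n,q,proj(c,W(bed,q)).round(1))
    u,v=proj(c,W(bed,(.084,0,.03))).astype(int)
    for nm,d in (("before",a),("after",c)):
        h=cv2.cvtColor(d["pixels"],cv2.COLOR_BGR2HSV)[v-14:v+15,u-22:u+23]
        g=(h[...,0]>45)&(h[...,0]<85)&(h[...,1]>90); k=(h[...,2]<60)
        print(nm); print("\n".join("".join("G" if g[i,j] else "#" if k[i,j] else "." for j in range(45)) for i in range(29)))
```

```text
[0.5485 0.1244 0.0269] [  0.4 -17.    9.5] 0.12163463692984781 70.12205243110657
side (0.068, 0, 0.03) [268.3 164.7]
side (0.084, 0, 0.03) [267.8 162.6]
side (0.1, 0, 0.03) [267.2 160.4]
before
.............................................
....................#........................
....................#........................
....................#........................
....................#........................
....................#........................
....................#........................
....................#........................
....................#........................
....................#........................
....................#........................
....................#........................
.............................................
.....................#.......................
....................G........................
................GGGGGG.......................
.............................................
.............................................
.............................................
................................
[... 3857 characters left out ...]
..........
.....................GGG.....................
.....................GGGG....................
......................GGGG...................
.......................GGGG..................
........................GGG..................
.............................................
.............................................
......................................####...
.....................................#####...
......................................#......
.............................................
.............................................
.............................................
.............................................
.............................................
```

Emit:
play_rows(steps=[0,0.0015,0,0,0,0.003,0,0,0,0.003,0,0,0,0.003,0,0])

```text
time: 22.68
tool_pos: [0.5485, 0.127, 0.0268]
tcp_rot: [-0.012, 3.139, -0.011]
wrist_force: [0.5, -18.9, 10.6]
width: 0.125
grip_force: 70.2
```

Run:
```python
from h import *
s,p,R=rz(); print(p.round(4),np.round(s["wrist_force"],1))
c=bot.read_camera("wrist"); pickle.dump(c,open("wrist11.pkl","wb"))
bed=[.5458,.2201,1.577]
for y in (.018,.024):
  last=None
  for x in np.arange(-.075,.035,.002):
    u,v=proj(c,W(bed,(x,y,.0235)))
    if 0<=u<511 and 0<=v<383: print(round(x*1000),c["pixels"][int(round(v)),int(round(u))].tolist(),end=" ")
  print()
```

```text
[0.5485 0.127  0.0268] [  0.5 -18.9  10.6]
-75 [195, 189, 195] -73 [193, 188, 193] -71 [89, 86, 89] -69 [195, 188, 193] -67 [198, 190, 195] -65 [149, 145, 152] -63 [42, 49, 49] -61 [60, 63, 51] -59 [61, 64, 52] -57 [61, 64, 52] -55 [60, 63, 52] -53 [59, 64, 54] -51 [59, 61, 50] -49 [60, 63, 53] -47 [60, 62, 51] -45 [59, 63, 51] -43 [58, 61, 49] -41 [59, 64, 56] -39 [69, 80, 85] -37 [98, 117, 130] -35 [92, 108, 114] -33 [65, 72, 66] -31 [56, 60, 49] -29 [61, 63, 52] -27 [60, 64, 52] -25 [58, 63, 51] -23 [57, 60, 48] -21 [61, 65, 55] -19 [98, 114, 123] -17 [103, 122, 136] -15 [64, 74, 72] -13 [57, 62, 50] -11 [57, 63, 50] -9 [59, 63, 51] -7 [59, 63, 51] -5 [60, 63, 52] -3 [58, 62, 51] -1 [59, 63, 51] 1 [62, 70, 71] 3 [71, 80, 80] 5 [59, 62, 51] 7 [58, 63, 51] 9 [59, 63, 51] 11 [54, 64, 70] 13 [88, 127, 175] 15 [157, 152, 158] 17 [188, 185, 191] 19 [190, 187, 194] 21 [190, 187, 193] 23 [186, 183, 190] 25 [117, 129, 145] 27 [87, 109, 133] 29 [79, 101, 126] 31 [75, 98, 122] 33 [80, 102, 126] 
-75 [192, 187, 192] -73 [190, 185, 190] -71 [63, 61, 63] -69 [196, 188, 192] -67 [195, 189, 193] 
[... 153 characters left out ...]
9] -47 [58, 62, 51] -45 [59, 63, 52] -43 [58, 62, 51] -41 [59, 62, 50] -39 [59, 63, 51] -37 [60, 64, 52] -35 [57, 60, 49] -33 [58, 60, 50] -31 [57, 61, 50] -29 [56, 59, 49] -27 [57, 59, 48] -25 [59, 62, 51] -23 [58, 63, 51] -21 [57, 61, 50] -19 [58, 61, 51] -17 [59, 62, 52] -15 [58, 61, 50] -13 [58, 61, 49] -11 [58, 61, 50] -9 [59, 61, 51] -7 [58, 63, 51] -5 [59, 63, 51] -3 [57, 61, 49] -1 [57, 61, 49] 1 [60, 64, 52] 3 [58, 63, 51] 5 [58, 62, 51] 7 [58, 63, 50] 9 [57, 62, 51] 11 [56, 64, 64] 13 [85, 123, 171] 15 [147, 143, 148] 17 [191, 188, 194] 19 [192, 188, 194] 21 [190, 187, 193] 23 [185, 182, 188] 25 [150, 152, 161] 27 [90, 114, 137] 29 [86, 109, 134] 31 [81, 105, 131] 33 [83, 107, 132]
```

Run:
```python
from workcell import bot
print(bot.finish_job())
```

```text
the job is handed in; nothing more can be done
None
```

The job is handed in, though no verdict came back: the block lies in the galley against the stop wall, the head bar is pushed back about 11 mm by my camera measurement (inside the green band's 6 to 20 mm), and the gripper still holds the handle with that push.

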